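# Stow the test bars and bolt the specimen chest

### The arm

A 6-joint arm with a two-finger parallel gripper is mounted at the origin on the work surface. World frame = base frame: x ahead of the robot, y to its left, z up, the work surface at z = 0. Lengths are in mm, angles in degrees, forces in N, time in s.
With the tool pointing down it reaches from about 350 to 850 mm from the base axis. Payload 8.1 kg.
Tool frame: the origin (TCP) lies midway between the tips of the shut fingers; the grasp point (between the pads) lies 19 mm behind it; z points along the fingers, y is the line along which they close (so a half turn about z gives the same grasp; the last joint's range is limited). The gripper opens to 85 mm and grips with 20 to 120 N. Pads are 22 mm wide; open, the fingers measure 114 mm over their backs; the gripper's body (76 mm by 85 mm) begins 54 mm behind the grasp point. The pads swing forward as they close: fully open they stand 13 mm farther back than shut.
Start: joints at [58.877, 7.471, 85.268, -0, 87.261, -4.893], TCP at [265.166, 538.231, 231.292] pointing down, gripper open.
Joint ranges: [-169.43, 169.43], [-51.17, 129.36], [1.28, 143.12], [-76.62, 256.62], [0, 156.53], [-152.29, 152.29]. Speed limits (degrees/s): [136.94, 136.94, 159.86, 180, 180, 180].

### API

Orientations are given as [roll, pitch, yaw] about the fixed x, y, z axes, in that order (R = Rz(yaw) Ry(pitch) Rx(roll)).
In Python, from bench import r gives the robot as it stands.
- The arm moves only by the shell command python3 steer.py FILE [FORCE], which reads ROWS from the file FILE. ROWS is 1 to 8 rows, parted by semicolons, with the numbers parted by spaces; each row has 7 numbers: a rotation vector rx, ry, rz in units of 4 degrees, then dx, dy, dz in units of 5 mm, then the finger opening in mm; each row is the pose to reach, as a shift and turn from the pose commanded when the command began, along the tool's axes at that moment; what a row does not reach only later rows make up. A row lasts 1/8 s, in which the tool goes at most 62.5 mm and 10.7 degrees, less where a joint would pass 70% of its speed; a pose out of reach is approached as far as the arm can. The fingers move at their own pace and stop on an object; FORCE is the grip in N (left out, the last holds). Time passes only in rows, so rows that do not move let the fingers close. It prints the time, the measured TCP pose, the force, the opening and the grip force at its end. Input that does not fit is refused with a message, and nothing moves.
- r.sense(): the state, without advancing time (a new reading comes with each control period).
- r.snapshot(name): name is "side" or "top"; returns a dict with "pixels" (420x560x3 uint8, blue, green, red), "fx", "fy", "cx", "cy" (pixels), "D" ([k1, k2, p1, p2, k3] as OpenCV has them; the pictures are not rectified), "pose" (4x4, takes a point from camera to world coordinates). Camera axes: x right, y up, looking along -z (the intrinsics and any distortion apply to the point x, -y, -z); pixel columns grow to the right and rows downward; lengths in mm; the calibration is good to about 2 mm. A picture is of the moment at which its call begins. There is no depth.
- r.hand_in(): hands the job in; it is judged then, once.
The state is a dict: "time": time; "joint_pos": joint angles; "qd": joint speeds; "joint_efforts": joint torques, N m; "tool_pos": TCP position; "tcp_rot": TCP orientation; "ft_force": force on the tool from outside, world axes, zero at the start; "wrist_torque": the same for the moment, N m; "finger_gap": finger opening in mm; "grip_force": force on a finger pad.
Only numpy, scipy, OpenCV 4.12 (cv2) and the standard library are available. Lean on these libraries where they do the work, as an engineer would, in place of code of your own. Each camera call takes 0.05 s, during which the arm holds its last target. There are 200 camera calls.

### The job

Put the test bars away: push the lid of the specimen chest up and over until it stays open by itself, lay every dog-bone test bar on the bench flat on the chest's floor, none on top of another, then shut the lid, slide the barrel bolt fully home with its handle still up, and only then turn the handle all the way down into its notch. Leave the other things on the bench where they are.

Things in the scene. Friction and masses are not known exactly. Their poses are not given: they have to be found in the camera images.
- chest: Grey steel specimen chest fixed to the bench: a tray 170 mm deep (its x), 260 wide (y), 75 high, walls 5 mm, flat wooden floor 30 mm above the bench (45 mm below the rim), hinged 6 mm lid. Origin: centre of its underside; x points to its back, y to its left, z up. A block on its right side (y -255 to -130, x -55 to -5 mm, 70 high) carries the barrel bolt. The body includes lid and bolt.
- chest_floor (a point): Centre of the chest's inner floor (160 x 250 mm inside), 30 mm above the bench; axes as the chest's.
- lid (a joint): Angle of the lid about the hinge on the chest's back rim: 0 shut, grows as it is lifted, to a stop at 1.85 rad. The hinge is free: the lid (about 0.35 kg) falls shut below about 1.57 rad (upright); past that it falls back on its stop and stays open by itself.
- lid_bar (a point): Middle of the lid handle's round grip bar, 10 mm thick. The handle is a loop in the lid's plane, out of its front edge; the bar runs along the chest's y (-45 to 45 mm), 45 mm from the edge, so a finger fits through the loop. 215 mm from the hinge line; 78.5 mm above the bench when shut, topmost (294 mm) when the lid is upright.
- lid_hinge (a point): Middle of the lid's hinge line (parallel to the chest's y), 85 mm behind the chest's centre, 78.5 mm above the bench.
- bolt (a joint): Slide of the barrel bolt along the chest's +y, towards the lid: 0 drawn back, 0.045 m (a stop) fully home, when its 12 mm rod runs 32 mm over the shut lid, through a staple; beyond 0.01 it already bars the lid. About 2 N of friction. Starts drawn back, at 0 to 0.008.
- bolt_handle (a joint): Turn of the bolt's handle about the rod: 0 upright (starts at 0 to 0.25), 1.571 rad down, level towards the chest's front (-x). Stays where left (0.05 N m friction). A guard plate in front of the rod, 22 mm from its axis and 12 mm higher, stops it near 1 rad unless the bolt is home (within 3 mm), at a 14 mm notch; down in it, the bolt cannot slide.
- bolt_grip (a point): Middle of the black grip on the bolt's handle: a cylinder 16 mm thick, 28 mm long, centred 58 mm from the rod's axis on an 8 mm stem. Bolt back and handle upright: at (-30, -225, 151) mm in the chest's frame.
- bolt_axis (a point): Point on the rod's axis where the handle is attached; moves with the bolt. The axis is parallel to the chest's y, 93 mm above the bench, 30 mm in front of the chest's centre.
- bar0: Flat steel tensile test bar, dog-bone shaped: 84 mm long (its x) and 12 mm thick (z), with two ends 27 mm long and 24 mm wide and a waist 30 mm long and 12 mm wide between them; about 0.16 kg. Origin at its very centre. Lies flat on the bench, on the right of the chest or to its left; 3 to 5 bars are there, the others are None.
- bar1: Flat steel tensile test bar, dog-bone shaped: 84 mm long (its x) and 12 mm thick (z), with two ends 27 mm long and 24 mm wide and a waist 30 mm long and 12 mm wide between them; about 0.16 kg. Origin at its very centre. Lies flat on the bench, on the right of the chest or to its left; 3 to 5 bars are there, the others are None.
- bar2: Flat steel tensile test bar, dog-bone shaped: 84 mm long (its x) and 12 mm thick (z), with two ends 27 mm long and 24 mm wide and a waist 30 mm long and 12 mm wide between them; about 0.16 kg. Origin at its very centre. Lies flat on the bench, on the right of the chest or to its left; 3 to 5 bars are there, the others are None.
- bar3: Flat steel tensile test bar, dog-bone shaped: 84 mm long (its x) and 12 mm thick (z), with two ends 27 mm long and 24 mm wide and a waist 30 mm long and 12 mm wide between them; about 0.16 kg. Origin at its very centre. Lies flat on the bench, on the right of the chest or to its left; 3 to 5 bars are there, the others are None.
- bar4: Flat steel tensile test bar, dog-bone shaped: 84 mm long (its x) and 12 mm thick (z), with two ends 27 mm long and 24 mm wide and a waist 30 mm long and 12 mm wide between them; about 0.16 kg. Origin at its very centre. Lies flat on the bench, on the right of the chest or to its left; 3 to 5 bars are there, the others are None.
- roller: Plain round steel roller standing upright, 26 mm across, 50 mm high, among the test bars; not a test bar. Origin at its underside. Leave alone.
- cup: Clear plastic cup, 64 mm across, 60 mm high, to the right. Leave alone.
- mug: White mug, 76 mm across, 85 mm high, near left. Leave alone.
- screwdriver: Screwdriver lying near the robot's base. Leave alone.
- wrench: Wrench lying on the near right. Leave alone.
- brass_disc: Brass disc 36 mm across, 14 mm high, in front of the bolt. Leave alone.

How it is judged:
By the outcome, as a careful person would: the job done as asked, in the order asked, and still so for the second after the job is handed in, with the robot touching nothing.
Of bar0, bar1, bar2, bar3, bar4 only 3 to 5 are there at a start; the rules pass over those that are not, and their reading is None.
At some moment in a run one of bar0, bar1, bar2, bar3, bar4 may be knocked a few centimetres aside while the robot is not near it.
Once in a run the grip may slacken for a moment while it holds something.
It also fails if it takes over 210 s, if anything falls off the work surface, if the arm or the gripper's body presses on something with over 40 N, if the wrist force passes 120 N, or if a joint passes its speed limit or range.

## Working session

There is one attempt and no reset: what is moved stays moved. The work goes in short steps, Python scripts to look and compute and a shell command to move; the robot and the scene stay as the last step left them, time stands still between calls to the robot, and variables do not carry over. Pictures are saved under pics/ and viewed, at most 14 in all, crops included, and the job is handed in when it is done.

```bash
ls; mkdir -p pics; python3 - <<'E'
from bench import r
import cv2
for n in("top","side"):
    s=r.snapshot(n); cv2.imwrite(f"pics/{n}0.png",s["pixels"]); print(n,s["fx"],s["fy"],s["cx"],s["cy"],s["D"],s["pose"])
print(r.sense())
E
```

```text
bench.py
pics
steer.py
top 398.5052385491177 398.5052385491177 272.3992789509384 200.65809310364966 [0.03311213 0.         0.         0.         0.        ] [[ 8.44417008e-03  9.90674801e-01 -1.35985785e-01  3.62250428e+02]
 [-9.99693323e-01  1.15294248e-02  2.19164834e-02  1.95136199e+01]
 [ 2.32799458e-02  1.35759015e-01  9.90468341e-01  9.95561883e+02]
 [ 0.00000000e+00  0.00000000e+00  0.00000000e+00  1.00000000e+00]]
side 423.5492774410493 423.5492774410493 284.6872121544952 213.68633320563185 [-0.0981974  0.         0.         0.         0.       ] [[-9.98928001e-01  3.71459160e-02 -2.76229810e-02  4.82878851e+02]
 [-4.50645925e-02 -6.43907934e-01  7.63774676e-01  7.82018213e+02]
 [ 1.05844533e-02  7.64200729e-01  6.44891631e-01  7.46677135e+02]
 [ 0.00000000e+00  0.00000000e+00  0.00000000e+00  1.00000000e+00]]
{'time': 0.1, 'joint_pos': array([ 5.88778474e+01,  7.51196711e+00,  8.53247393e+01, -1.13982695e-04,
        8.72635510e+01, -4.89343472e+00]), 'qd': array([-0.02802352, -0.05211956, -0.17646546,  0.14207746,  0.02640206,
        0.00877794]), 'joint_efforts': array([ 1.59653100e-03, -5.70945024e+01, -5.01949418e+01, -1.90153255e-04,
        7.96762586e-03, -2.05119693e-05]), 'tool_pos': array([264.88717948, 537.78235744, 230.32070084]), 'tcp_rot': array([-1.79900098e+02, -8.43879383e-03,  1.53771280e+02]), 'ft_force': array([0.15271351, 0.57440197, 0.18242204]), 'wrist_torque': array([-0.01517436,  0.03011546, -0.0161143 ]), 'grip_force': 0.0, 'finger_gap': 85.24777588222838}
```

View pics/top0.png

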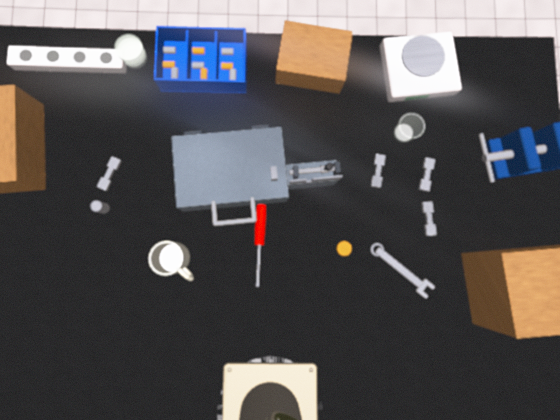

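View pics/side0.png

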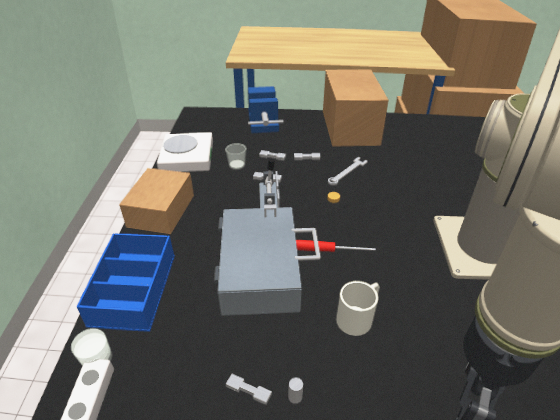

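The top view shows four bars at about (109,173), (379,170), (427,174) and (429,218). The roller is at (98,207), the lid's grip bar at about (235,222) and the bolt at about (315,172). I'll enlarge it to measure precisely.

```bash
cat > h.py <<'E'
import numpy as np, cv2
from bench import r
from scipy.spatial.transform import Rotation as R
F=np.diag([1,-1,-1.])
def ray(s,uv):
    K=np.array([[s["fx"],0,s["cx"]],[0,s["fy"],s["cy"]],[0,0,1]]);P=np.array(s["pose"])
    p=cv2.undistortPoints(np.float64(uv).reshape(-1,1,2),K,np.array(s["D"])).reshape(-1,2)
    return P[:3,3],(P[:3,:3]@F@np.c_[p,np.ones(len(p))].T).T
def toworld(s,uv,z):
    o,d=ray(s,uv); return o+d*((z-o[2])/d[:,2])[:,None]
def proj(s,X):
    K=np.array([[s["fx"],0,s["cx"]],[0,s["fy"],s["cy"]],[0,0,1]]);P=np.array(s["pose"])
    M=F@P[:3,:3].T; return cv2.projectPoints(np.float64(X).reshape(-1,1,3),cv2.Rodrigues(M)[0],-M@P[:3,3],K,np.array(s["D"]))[0].reshape(-1,2)
def bars(s,lo=110):
    """bright blobs on the bench: centre, long-axis direction, at z=12"""
    g=cv2.cvtColor(s["pixels"],cv2.COLOR_BGR2GRAY); out=[]
    n,l,st,c=cv2.connectedComponentsWithStats((g>lo).astype(np.uint8))
    for i in range(1,n):
        if 60<st[i,4]<900:
            v,u=np.nonzero(l==i); w=toworld(s,np.c_[u,v],10)[:,:2]; m=(w.min(0)+w.max(0))/2
            (cx,cy),sz,a=cv2.minAreaRect(w.astype(np.float32)); b=cv2.boxPoints(((cx,cy),sz,a)); e=[b[1]-b[0],b[2]-b[1]]; e=max(e,key=np.linalg.norm)
            if 60<max(sz)<110 and min(sz)<42: out.append((round(cx),round(cy),round(np.degrees(np.arctan2(e[1],e[0]))%180),np.round(sz),st[i,:4]))
    return out
def state():
    s=r.sense(); print(round(s["time"],2),s["tool_pos"].round(1),s["tcp_rot"].round(1),s["ft_force"].round(1),s["finger_gap"],s["grip_force"])
E
python3 - <<'E'
from h import *
for n in("top","side"):
    s=r.snapshot(n); p=s["pixels"]
    print(n,*bars(s),sep="\n")
    if n=="top": a=cv2.resize(p[110:250,160:350],None,fx=4,fy=4,interpolation=cv2.INTER_CUBIC)
    else: b=cv2.resize(p[165:315,200:330],None,fx=4,fy=4,interpolation=cv2.INTER_CUBIC)
cv2.imwrite("pics/a.png",a);cv2.imwrite("pics/b.png",b)
E
```

```text
top
(579, -269, 170, array([27., 87.]), array([371, 153,  15,  35], dtype=int32))
(562, 406, 158, array([27., 86.]), array([ 97, 156,  24,  35], dtype=int32))
(571, -393, 167, array([27., 87.]), array([420, 157,  16,  34], dtype=int32))
(459, -393, 5, array([86., 27.]), array([422, 201,  15,  35], dtype=int32))
(339, 31, 178, array([  9., 101.]), array([256, 244,   5,  43], dtype=int32))
side
(569, -389, 168, array([32., 85.]), array([259, 150,  27,   9], dtype=int32))
(457, -386, 4, array([83., 30.]), array([294, 153,  26,   6], dtype=int32))
(858, 94, 2, array([103.,  20.]), array([119, 254,  43,   8], dtype=int32))
(560, 408, 158, array([28., 85.]), array([226, 373,  46,  30], dtype=int32))
```

View pics/a.png

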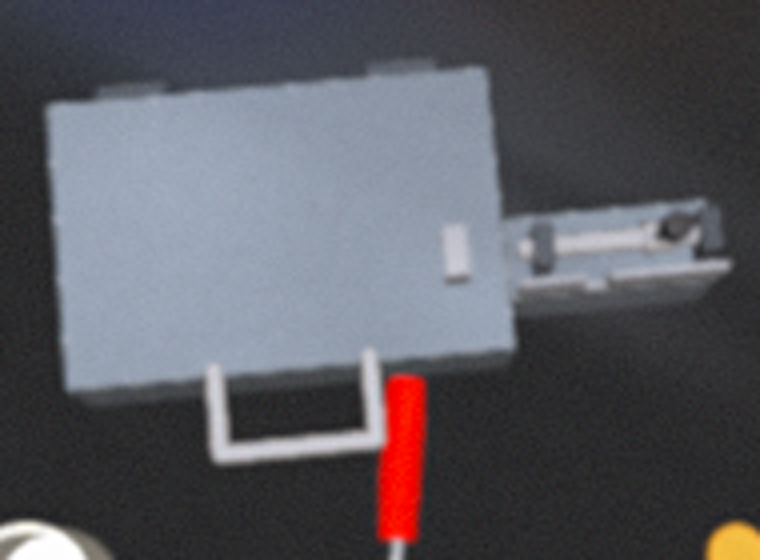

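View pics/b.png

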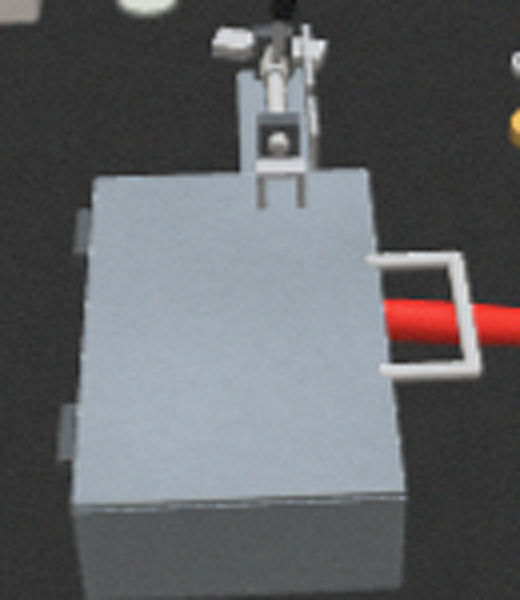

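Crop a (4x, offset (160,110)) puts the lid corners at (47,103), (485,67), (514,348) and (66,390), and the grip bar ends at (217,455) and (375,438). Crop b shows the same corners at (93,178), (370,170), (404,494) and (75,504), offset (200,165). I'll fit the chest pose to both.

```bash
python3 - <<'E'
from h import *
from scipy.optimize import least_squares
t=r.snapshot("top");s=r.snapshot("side")
L=np.array([[85,130],[85,-130],[-85,-130],[-85,130]])
pt=np.array([[47,103],[485,67],[514,348],[66,390]])/4+[160,110]
ps=np.array([[75,504],[93,178],[370,170],[404,494]])/4+[200,165]
def W(p,X): 
    c,q=np.cos(p[2]),np.sin(p[2]); X=np.atleast_2d(X); return np.c_[X[:,:2]@np.array([[c,q],[-q,c]])+p[:2],X[:,2]]
X=np.c_[L,[81.5]*4]
f=lambda p:np.r_[(proj(t,W(p,X))-pt).ravel(),(proj(s,W(p,X))-ps).ravel()]
o=least_squares(f,[520,80,0]);p=o.x
print(p[:2],np.degrees(p[2]),o.fun.round(1))
print(W(p,[[-130,0,78.5],[85,0,78.5],[-30,-225,151],[-30,-180,151],[0,0,30]]).round(1))
print("bolt grip px", proj(t,W(p,[[-30,-225,151]])),proj(s,W(p,[[-30,-225,151]])), (toworld(t,np.array([[217,455],[375,438]])/4+[160,110],78.5)).round(0))
open("chest.txt","w").write(repr(p.tolist()))
E
```

```text
[565.87711966 101.63184687] 6.076811249708423 [-1.3  0.9 -0.7  0.4 -0.6  0.7 -1.3  0.7 -1.8 -1.  -0.  -1.5 -0.7 -1.6
  0.2 -1.7]
[[ 436.6   87.9   78.5]
 [ 650.4  110.6   78.5]
 [ 559.9 -125.3  151. ]
 [ 555.1  -80.5  151. ]
 [ 565.9  101.6   30. ]]
bolt grip px [[330.74838055 164.08752079]] [[268.10517046 162.02193476]] [[433. 132.  78.]
 [444.  42.  78.]]
```

```bash
cat >> h.py <<'E'
CH=np.array(eval(open("chest.txt").read()))
def W(X,p=CH):
    c,q=np.cos(p[2]),np.sin(p[2]); X=np.atleast_2d(X); return np.c_[X[:,:2]@np.array([[c,q],[-q,c]])+p[:2],X[:,2]]
def to(x,y,z,yaw=None):
    """tool-axis shift (rotvec, d) from here to a tool-down pose"""
    s=r.sense(); A=R.from_euler("xyz",s["tcp_rot"],degrees=True)
    yaw=s["tcp_rot"][2] if yaw is None else yaw
    B=R.from_euler("xyz",[180,0,yaw],degrees=True)
    print("rot",(A.inv()*B).as_rotvec(degrees=True).round(1),"d",A.inv().apply(np.array([x,y,z])-s["tool_pos"]).round(1))
E
python3 -c "
from h import *
to(438,88,190,96.1);to(438,88,62,96.1)"
```

```text
rot [-0.   0.  57.7] d [-354.  -327.3   41.1]
rot [-0.   0.  57.7] d [-354.  -327.2  169.1]
```
Screwdriver: under handle? red handle at y about 40... between world (430,40). Not in the fingers' way? Screwdriver z up to ~25-ish; fingers TCP z at 60. fine.

The rows are not in the units I measure in: shifts go in units of 5 mm and turns go in units of 4 degrees. I convert before sending: -354 mm is -70.8, -327 mm is -65.4, 40 degrees is 10.

```bash
echo '0 0 2.5 -11.8 -10.8 1.4 50;0 0 5 -23.6 -21.6 2.8 50;0 0 7.5 -35.4 -32.4 4.2 50;0 0 10 -47.2 -43.2 5.6 50;0 0 12.5 -59 -54 7 50;0 0 14.425 -70.8 -65.4 8.2 50;0 0 14.425 -70.8 -65.4 8.2 50;0 0 14.425 -70.8 -65.4 8.2 50' > mv.in && python3 steer.py mv.in 30; python3 -c "
from h import *
to(438,88,60,96.1)"
```

```text
time: 1.3
tool_pos: [438.7, 86.0, 190.3]
tcp_rot: [180.0, 0.0, 96.0]
ft_force: [-0.0, -0.2, 0.4]
finger_gap: 50.1
grip_force: 0.0
rot [ 0.   0.  -0.1] d [  2.   -0.6 130.3]
```

```bash
echo '0 0 0 0.4 -0.2 0 34;0 0 0 0.4 -0.2 6 34;0 0 0 0.4 -0.2 12 34;0 0 0 0.4 -0.2 18 34;0 0 0 0.4 -0.2 23 34;0 0 0 0.4 -0.2 25.8 34;0 0 0 0.4 -0.2 25.8 34' > mv.in && python3 steer.py mv.in 30; echo '0 0 0 0 0 0 0;0 0 0 0 0 0 0;0 0 0 0 0 0 0;0 0 0 0 0 0 0' > mv.in && python3 steer.py mv.in 30
```

```text
time: 2.17
tool_pos: [436.1, 90.9, 60.6]
tcp_rot: [-179.9, -0.0, 96.1]
ft_force: [0.5, 0.0, 0.6]
finger_gap: 33.8
grip_force: 0.0
time: 2.68
tool_pos: [437.2, 90.5, 62.5]
tcp_rot: [180.0, -0.0, 96.1]
ft_force: [-5.3, -0.0, 6.2]
finger_gap: 8.6
grip_force: 29.3
```

```bash
echo '0 0 0 0 0.4 -5.6 0;0 0 0 0 1.4 -11.2 0;0 0 0 0 3.2 -16.4 0;0 0 0 0 5.8 -21.5 0;0 0 0 0 8.8 -26.2 0;0 0 0 0 12.6 -30.4 0;0 0 0 0 16.8 -34.2 0;0 0 0 0 21.5 -37.2 0' > mv.in && python3 steer.py mv.in 30
```

```text
time: 3.68
tool_pos: [544.5, 102.1, 248.6]
tcp_rot: [180.0, -0.0, 96.1]
ft_force: [-0.2, 0.9, -5.8]
finger_gap: 8.7
grip_force: 29.4
```

Scaled: 137 mm is 27.4, 107.5 mm is 21.5.

```bash
echo '0 0 0 0 3.2 -1.8 0;0 0 0 0 6.8 -3.2 0;0 0 0 0 10.4 -4.4 0;0 0 0 0 14 -5.2 0;0 0 0 0 17.8 -5.6 0;0 0 0 0 21.5 -5.8 0;0 0 0 0 27.4 -5.4 0;0 0 0 0 31.4 -4.6 0' > mv.in && python3 steer.py mv.in 30; echo '0 0 0 0 0 0 30;0 0 0 0 0 0 36;0 0 0 0 0 0 36;0 0 0 0 0 -12 36;0 0 0 0 -8 -24 36;0 0 0 0 -8 -24 36' > mv.in && python3 steer.py mv.in
```

```text
time: 4.68
tool_pos: [701.5, 118.9, 272.5]
tcp_rot: [179.8, -0.0, 96.1]
ft_force: [-0.1, 2.4, 3.8]
finger_gap: 8.4
grip_force: 30.1
time: 5.42
tool_pos: [659.9, 114.1, 398.0]
tcp_rot: [179.4, 0.0, 96.1]
ft_force: [-0.4, -0.3, -0.3]
finger_gap: 35.9
grip_force: 0.0
```

```bash
python3 - <<'E'
from h import *
for n in("top","side"):
    s=r.snapshot(n); p=s["pixels"]; print(*bars(s),sep="\n")
    if n=="side": cv2.imwrite("pics/c.png",p)
E
```

```text
(579, -269, 170, array([27., 87.]), array([371, 153,  15,  35], dtype=int32))
(571, -393, 167, array([26., 87.]), array([420, 157,  15,  34], dtype=int32))
(459, -393, 5, array([86., 27.]), array([422, 201,  15,  35], dtype=int32))
(570, -386, 168, array([36., 85.]), array([259, 150,  27,  10], dtype=int32))
(457, -386, 4, array([83., 30.]), array([294, 153,  26,   6], dtype=int32))
(857, 93, 1, array([103.,  20.]), array([119, 254,  43,   8], dtype=int32))
(560, 408, 158, array([28., 85.]), array([226, 373,  46,  30], dtype=int32))
```

View pics/c.png

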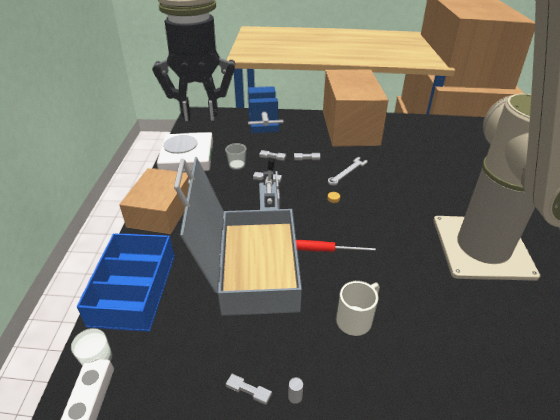

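The lid stands open by itself, the tray is empty, and all four bars are where they were. Next is the left bar at about (561,407).

```bash
python3 -c "
from h import *
to(561,407,150,158)"
```

```text
rot [  0.2   0.2 -61.9] d [301.8 -68.7 243.2]
```

```bash
echo '0 0 -2.5 10 -2.2 0 40;0 0 -5 20 -4.4 0 40;0 0 -7.5 30 -6.6 2 40;0 0 -10 40 -9 10 40;0 0 -12.5 50 -11.2 20 40;0 0 -15 60.4 -13.8 30 40;0 0 -15.5 60.4 -13.8 40 40;0 0 -15.5 60.4 -13.8 48.6 40' > mv.in && python3 steer.py mv.in; python3 -c "
from h import *
to(561,407,2,158);s=r.snapshot('top')
s=r.snapshot('side');print(*bars(s),sep='\n')"
```

```text
time: 6.52
tool_pos: [556.6, 407.4, 141.4]
tcp_rot: [-179.7, -0.2, 158.2]
ft_force: [0.2, -0.5, 0.6]
finger_gap: 40.1
grip_force: 0.0
rot [-0.3 -0.2  0.2] d [ -4.7   1.8 139.4]
(858, 93, 1, array([103.,  20.]), array([119, 254,  43,   8], dtype=int32))
(560, 408, 158, array([28., 85.]), array([226, 373,  46,  30], dtype=int32))
```

Scaled: 135 mm is 27, 128 mm is 25.6.

```bash
echo '0 0 0 -0.8 0.2 0 40;0 0 0 -0.8 0.2 8 40;0 0 0 -0.8 0.2 16 40;0 0 0 -0.8 0.2 22 40;0 0 0 -0.8 0.2 25.6 40;0 0 0 -0.8 0.2 27 40;0 0 0 -0.8 0.2 27 40;0 0 0 -0.8 0.2 27 40' > mv.in && python3 steer.py mv.in; python3 -c "
from h import *
to(561,407,2,158)"
```

```text
time: 7.62
tool_pos: [564.9, 407.2, 14.3]
tcp_rot: [179.9, 0.1, 158.1]
ft_force: [0.2, 0.2, 0.1]
finger_gap: 39.9
grip_force: 0.0
rot [0.1 0.1 0.1] d [ 3.6 -1.7 12.2]
```

Scaled: 12 mm is 2.4, 4 mm is 0.8.

```bash
echo '0 0 0 0.8 -0.4 2.4 40;0 0 0 0.8 -0.4 2.4 40;0 0 0 0.8 -0.4 2.4 0;0 0 0 0.8 -0.4 2.4 0;0 0 0 0.8 -0.4 2.4 0;0 0 0 0.8 -0.4 2.4 0' > mv.in && python3 steer.py mv.in 50; echo '0 0 0 0 0 -10 0;0 0 0 0 0 -20 0;0 0 0 0 0 -30 0;0 0 0 0 0 -34 0;0 0 0 0 0 -34 0' > mv.in && python3 steer.py mv.in 50; python3 -c "
from h import *
w=W([[0,75,32]])[0];print(w);to(w[0],w[1],150,186.1);to(w[0],w[1],33,186.1)"
```

```text
time: 8.38
tool_pos: [559.5, 406.3, 0.6]
tcp_rot: [180.0, 0.0, 158.1]
ft_force: [-0.7, 0.1, 2.3]
finger_gap: 10.2
grip_force: 51.6
time: 9.0
tool_pos: [560.0, 406.5, 171.2]
tcp_rot: [179.9, 0.1, 158.1]
ft_force: [0.7, 1.3, -1.9]
finger_gap: 10.9
grip_force: 51.1
[557.9374971  176.21041212  32.        ]
rot [  0.1   0.1 -28. ] d [ -84.1 -214.5   20.9]
rot [  0.1   0.1 -28. ] d [ -83.9 -214.7  137.9]
```

Scaled: 10 mm is 2, -215 mm is -43, -28 degrees is -7.

```bash
echo '0 0 -1.5 -3.4 -8.6 0 0;0 0 -3 -6.8 -17.2 0 0;0 0 -4.5 -10.2 -25.8 0 0;0 0 -6 -13.6 -34.4 2 0;0 0 -7 -16.8 -43 4 0;0 0 -7 -16.8 -43 4 0;0 0 -7 -16.8 -43 4 0' > mv.in && python3 steer.py mv.in 50; python3 -c "
from h import *
w=W([[0,75,32]])[0];to(w[0],w[1],33,186.1)"
```

```text
time: 9.88
tool_pos: [555.7, 175.3, 147.9]
tcp_rot: [180.0, -0.2, -174.0]
ft_force: [0.0, -0.4, -0.9]
finger_gap: 10.8
grip_force: 51.1
rot [ 0.  -0.2 -0.1] d [ -2.7   0.7 114.9]
```

Scaled: 116 mm is 23.2, 115 mm is 23.

```bash
echo '0 0 0 -0.4 0.2 7 0;0 0 0 -0.4 0.2 14 0;0 0 0 -0.4 0.2 20 0;0 0 0 -0.4 0.2 22.4 0;0 0 0 -0.4 0.2 23 0;0 0 0 -0.4 0.2 23.2 0;0 0 0 -0.4 0.2 23.2 0' > mv.in && python3 steer.py mv.in 50; python3 -c "
from h import *
state()"
```

```text
time: 10.75
tool_pos: [559.9, 176.9, 35.7]
tcp_rot: [180.0, 0.1, -173.9]
ft_force: [0.0, -0.8, -1.9]
finger_gap: 10.2
grip_force: 51.1
10.75 [559.9 176.9  35.7] [ 1.800e+02  1.000e-01 -1.739e+02] [ 0.  -0.8 -1.9] 10.179293650078451 51.11585319042206
```

Scaled: -126 mm is -25.2, -96 mm is -19.2.

```bash
echo '0 0 0 0 0 0.6 0;0 0 0 0 0 0.8 0;0 0 0 0 0 0.8 22;0 0 0 0 0 0.8 24;0 0 0 0 0 0.8 24;0 0 0 0 0 -9.2 24;0 0 0 0 0 -19.2 24;0 0 0 0 0 -25.2 24' > mv.in && python3 steer.py mv.in 50; python3 -c "
from h import *
s=r.snapshot('top');cv2.imwrite('pics/d.png',s['pixels']);print(*bars(s),sep='\n')
s=r.snapshot('side');print(*bars(s),sep='\n');to(579,-269,170,170);to(579,-269,170,-10)"
```

```text
time: 11.75
tool_pos: [560.0, 176.8, 163.7]
tcp_rot: [180.0, 0.2, -173.9]
ft_force: [-0.7, 0.1, 0.7]
finger_gap: 24.0
grip_force: 0.0
(579, -269, 170, array([27., 87.]), array([371, 153,  15,  35], dtype=int32))
(571, -393, 167, array([27., 87.]), array([420, 157,  16,  34], dtype=int32))
(459, -394, 5, array([86., 27.]), array([422, 201,  15,  35], dtype=int32))
(339, 31, 178, array([  9., 101.]), array([256, 244,   5,  43], dtype=int32))
(457, -386, 4, array([83., 30.]), array([294, 153,  26,   6], dtype=int32))
(617, -273, 7, array([89., 25.]), array([239, 171,  30,   6], dtype=int32))
(594, -75, 96, array([14., 62.]), array([252, 209,   6,  16], dtype=int32))
(857, 94, 2, array([103.,  20.]), array([119, 254,  43,   8], dtype=int32))
rot [ 0.1  0.5 16.1] d [  29.9 -445.5   -5. ]
rot [  -0.7    0.2 -163.9] d [  29.9 -445.5   -5. ]
```

View pics/d.png

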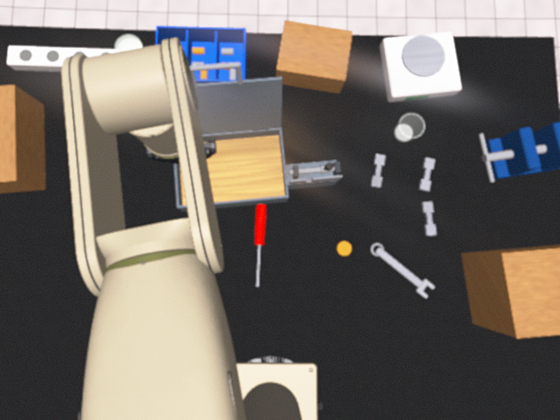

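Scaled: -90 mm is -18, 30 mm is 6, 16 degrees is 4.

```bash
echo '0 0 0 0.6 -8 -10 40;0 0 0 1.2 -18 -14 40;0 0 1 2 -30 -14 40;0 0 2 2.8 -42 -14 40;0 0 3 3.6 -54 -14 40;0 0 4 4.4 -66 -14 40;0 0 4 5.2 -78 -8 40;0 0 4 6 -89 0 40' > mv.in && python3 steer.py mv.in; echo '0 0 0 0 0 8 40;0 0 0 0 0 8 40' > mv.in && python3 steer.py mv.in;python3 -c "
from h import *
s=r.snapshot('side');print(*bars(s),sep='\n')
s=r.snapshot('top');print(*bars(s),sep='\n');to(579,-269,2,170)"
```

```text
time: 12.85
tool_pos: [575.9, -263.2, 165.6]
tcp_rot: [-180.0, 0.1, 170.0]
ft_force: [1.1, 0.1, -1.2]
finger_gap: 39.9
grip_force: 0.0
time: 13.1
tool_pos: [572.2, -259.5, 120.5]
tcp_rot: [179.8, -0.5, 170.0]
ft_force: [-0.2, 0.6, 1.1]
finger_gap: 39.9
grip_force: 0.0
(569, -389, 168, array([32., 85.]), array([259, 150,  27,   9], dtype=int32))
(457, -386, 4, array([83., 30.]), array([294, 153,  26,   6], dtype=int32))
(858, 93, 1, array([103.,  20.]), array([119, 254,  43,   8], dtype=int32))
(339, 31, 178, array([  9., 101.]), array([256, 244,   5,  43], dtype=int32))
rot [ 0.  -0.1  0.1] d [ -5.   -8.1 124.3]
```

```bash
echo '0 0 0 -0.6 -1.2 8 40;0 0 0 -0.6 -1.2 16 40;0 0 0 -0.6 -1.2 20 40;0 0 0 -0.6 -1.2 20 40;0 0 0 -0.6 -1.2 20 40' > mv.in && python3 steer.py mv.in;python3 -c "
from h import *
to(579,-269,1.5,170)"
```

```text
time: 13.82
tool_pos: [579.3, -267.8, 28.8]
tcp_rot: [-179.9, 0.2, 170.1]
ft_force: [0.1, 0.2, 0.7]
finger_gap: 40.2
grip_force: 0.0
rot [-0.1  0.2  0.1] d [ 0.2 -1.2 27.3]
```

```bash
echo '0 0 0 0 -0.2 3 40;0 0 0 0 -0.2 5.4 40;0 0 0 0 -0.2 5.4 40;0 0 0 0 -0.2 5.4 0;0 0 0 0 -0.2 5.4 0;0 0 0 0 -0.2 5.4 0;0 0 0 0 -0.2 5.4 0' > mv.in && python3 steer.py mv.in 50; echo '0 0 0 0 0 -10 0;0 0 0 0 0 -22 0;0 0 0 0 0 -34 0;0 0 0 0 0 -46 0;0 0 0 0 0 -46 0' > mv.in && python3 steer.py mv.in 50; python3 -c "
from h import *
w=W([[0,25,32]])[0];to(w[0],w[1],230,186.1)"
```

```text
time: 14.7
tool_pos: [578.7, -268.8, 0.6]
tcp_rot: [-180.0, 0.1, 170.1]
ft_force: [-0.8, 1.3, 9.3]
finger_gap: 10.7
grip_force: 51.8
time: 15.32
tool_pos: [580.3, -269.8, 236.2]
tcp_rot: [-179.8, 0.6, 170.1]
ft_force: [-0.3, -1.1, -1.4]
finger_gap: 10.6
grip_force: 49.3
rot [ -0.3   0.6 -16. ] d [ 85.2 387.4   3.8]
```

```bash
echo '0 0 -1 2.2 10 0 0;0 0 -2 4.4 20 0 0;0 0 -3 6.8 31 0 0;0 0 -4 9.2 42 0 0;0 0 -4 11.8 54 0 0;0 0 -4 14.4 66 0 0;0 0 -4 17 77.4 0 0;0 0 -4 17 77.4 6 0' > mv.in && python3 steer.py mv.in 50;echo '0 0 0 0 0 8 0;0 0 0 0 0 14 0;0 0 0 0 0 14 0;0 0 0 0 0 14 0' > mv.in && python3 steer.py mv.in 50; python3 -c "
from h import *
w=W([[0,25,32]])[0];to(w[0],w[1],32,186.1)"
```

```text
time: 16.32
tool_pos: [560.8, 132.2, 199.6]
tcp_rot: [179.9, 0.2, -173.6]
ft_force: [0.7, -1.7, -2.3]
finger_gap: 10.5
grip_force: 49.4
time: 16.82
tool_pos: [560.6, 127.6, 129.5]
tcp_rot: [180.0, -0.0, -173.9]
ft_force: [-0.4, -0.3, -1.7]
finger_gap: 10.3
grip_force: 49.5
rot [ 0. -0. -0.] d [-2.5 -1.4 97.5]
```

```bash
echo '0 0 0 -0.4 -0.2 7 0;0 0 0 -0.4 -0.2 14 0;0 0 0 -0.4 -0.2 17 0;0 0 0 -0.4 -0.2 18.4 0;0 0 0 -0.4 -0.2 18.8 0;0 0 0 -0.4 -0.2 18.8 0;0 0 0 -0.4 -0.2 18.8 0' > mv.in && python3 steer.py mv.in 50; python3 -c "
from h import *
state()"
```

```text
time: 17.7
tool_pos: [563.4, 127.0, 36.3]
tcp_rot: [180.0, 0.1, -173.9]
ft_force: [0.2, 0.6, -1.0]
finger_gap: 10.4
grip_force: 49.4
17.7 [563.4 127.   36.3] [ 1.800e+02  1.000e-01 -1.739e+02] [ 0.2  0.6 -1. ] 10.354195197854873 49.428255558013916
```

Scaled: -110 mm is -22, -50 mm is -10.

```bash
echo '0 0 0 0 0 0.6 0;0 0 0 0 0 0.9 0;0 0 0 0 0 1 0;0 0 0 0 0 1 22;0 0 0 0 0 1 24;0 0 0 0 0 1 24;0 0 0 0 0 -10 24;0 0 0 0 0 -22 24' > mv.in && python3 steer.py mv.in 50; python3 -c "
from h import *
s=r.snapshot('side');print(*bars(s),sep='\n')
s=r.snapshot('top');print(*bars(s),sep='\n')
to(571,-393,150,167)"
```

```text
time: 18.7
tool_pos: [561.4, 126.7, 145.1]
tcp_rot: [-180.0, -0.2, -173.9]
ft_force: [0.9, 0.6, -0.3]
finger_gap: 24.1
grip_force: 0.0
(457, -386, 4, array([83., 30.]), array([294, 153,  26,   6], dtype=int32))
(613, -305, 7, array([87., 26.]), array([242, 165,  29,   6], dtype=int32))
(857, 93, 179, array([ 18., 103.]), array([119, 254,  43,   8], dtype=int32))
(571, -393, 167, array([27., 87.]), array([420, 157,  16,  35], dtype=int32))
(459, -393, 5, array([86., 27.]), array([422, 201,  15,  35], dtype=int32))
(339, 31, 178, array([  9., 101.]), array([256, 244,   5,  43], dtype=int32))
rot [ 0.1  0.8 19.1] d [  51.7 -518.1    3.2]
```

Scaled: -457 mm is -91.4, -395 mm is -79, 19 degrees is 4.75.

```bash
echo '0 0 0 1 -8 -10 40;0 0 0 2 -19 -18 40;0 0 1 3 -31 -18 40;0 0 2 4 -43 -18 40;0 0 3 5.2 -55 -18 40;0 0 4 6.4 -67 -18 40;0 0 4.75 7.8 -79 -16 40;0 0 4.75 9.2 -91.4 -10 40' > mv.in && python3 steer.py mv.in; python3 -c "
from h import *
to(571,-393,100,167)"
```

```text
time: 19.8
tool_pos: [566.1, -329.3, 199.7]
tcp_rot: [-179.9, 0.2, 167.0]
ft_force: [0.9, -0.1, -0.0]
finger_gap: 39.7
grip_force: 0.0
rot [-0.1  0.2  0. ] d [-18.7 -60.8  99.9]
```

Scaled: 170 mm is 34, 160 mm is 32.

```bash
echo '0 0 0 -3.8 -12.2 0 40;0 0 0 -3.8 -12.2 10 40;0 0 0 -3.8 -12.2 20 40;0 0 0 -3.8 -12.2 28 40;0 0 0 -3.8 -12.2 32 40;0 0 0 -3.8 -12.2 34 40;0 0 0 -3.8 -12.2 34 40' > mv.in && python3 steer.py mv.in; python3 -c "
from h import *
to(571,-393,2,167)"
```

```text
time: 20.68
tool_pos: [570.6, -390.3, 28.9]
tcp_rot: [-180.0, 0.0, 167.1]
ft_force: [0.0, -0.6, 1.0]
finger_gap: 40.4
grip_force: 0.0
rot [-0.   0.   0.1] d [-1.  -2.5 26.9]
```

```bash
echo '0 0 0 -0.2 -0.4 3 40;0 0 0 -0.2 -0.4 5.2 40;0 0 0 -0.2 -0.4 5.4 40;0 0 0 -0.2 -0.4 5.4 0;0 0 0 -0.2 -0.4 5.4 0;0 0 0 -0.2 -0.4 5.4 0;0 0 0 -0.2 -0.4 5.4 0' > mv.in && python3 steer.py mv.in 50; echo '0 0 0 0 0 -10 0;0 0 0 0 0 -22 0;0 0 0 0 0 -34 0;0 0 0 0 0 -46 0;0 0 0 0 0 -46 0' > mv.in && python3 steer.py mv.in 50; python3 -c "
from h import *
w=W([[0,-25,32]])[0];to(w[0],w[1],230,186.1)"
```

```text
time: 21.55
tool_pos: [571.0, -392.5, 1.7]
tcp_rot: [-180.0, 0.0, 167.1]
ft_force: [-0.5, 0.5, 2.2]
finger_gap: 10.0
grip_force: 52.1
time: 22.18
tool_pos: [573.3, -394.3, 239.6]
tcp_rot: [-179.7, 0.7, 167.1]
ft_force: [0.4, -0.1, -1.0]
finger_gap: 10.1
grip_force: 51.7
rot [ -0.4   0.6 -19. ] d [110.1 458.1   5.8]
```

Scaled: 458 mm is 91.6, 406 mm is 81.2, -19 degrees is -4.75.

```bash
echo '0 0 -1.25 2.8 11.6 0 0;0 0 -2.5 5.6 23.2 0 0;0 0 -3.75 8.4 34.8 0 0;0 0 -4.75 11.2 46.4 0 0;0 0 -4.75 14 58 0 0;0 0 -4.75 16.8 69.6 0 0;0 0 -4.75 19.6 81.2 0 0;0 0 -4.75 22 91.6 2 0' > mv.in && python3 steer.py mv.in 50;echo '0 0 0 0 0 6 0;0 0 0 0 0 14 0;0 0 0 0 0 20 0;0 0 0 0 0 20 0' > mv.in && python3 steer.py mv.in 50; python3 -c "
from h import *
w=W([[0,-25,32]])[0];to(w[0],w[1],33,186.1)"
```

```text
time: 23.18
tool_pos: [565.4, 80.9, 220.5]
tcp_rot: [180.0, 0.0, -173.9]
ft_force: [1.3, 0.1, -1.0]
finger_gap: 10.2
grip_force: 51.6
time: 23.68
tool_pos: [562.4, 78.7, 116.6]
tcp_rot: [180.0, -0.5, -173.9]
ft_force: [-0.6, 0.1, -0.7]
finger_gap: 10.4
grip_force: 51.6
rot [ 0.  -0.5 -0. ] d [-6.6 -2.6 83.5]
```

Scaled: 80 mm is 16, 79 mm is 15.8.

```bash
echo '0 0 0 -0.8 -0.4 7 0;0 0 0 -0.8 -0.4 12 0;0 0 0 -0.8 -0.4 15 0;0 0 0 -0.8 -0.4 15.8 0;0 0 0 -0.8 -0.4 16 0;0 0 0 -0.8 -0.4 16 0;0 0 0 -0.8 -0.4 16 0' > mv.in && python3 steer.py mv.in 50; python3 -c "
from h import *
w=W([[0,-25,32]])[0];to(w[0],w[1],32,186.1)"
```

```text
time: 24.55
tool_pos: [570.7, 77.3, 42.1]
tcp_rot: [-180.0, 0.1, -173.9]
ft_force: [0.9, 0.3, -1.8]
finger_gap: 10.4
grip_force: 51.6
rot [-0.   0.1 -0. ] d [ 2.3 -0.3 10.1]
```

```bash
echo '0 0 0 0.4 0 1.2 0;0 0 0 0.4 0 2 0;0 0 0 0.4 0 2.1 0;0 0 0 0.4 0 2.1 22;0 0 0 0.4 0 2.1 24;0 0 0 0.4 0 2.1 24;0 0 0 0.4 0 -10 24;0 0 0 0.4 0 -22 24' > mv.in && python3 steer.py mv.in 50; python3 -c "
from h import *
s=r.snapshot('side');print(*bars(s),sep='\n')
s=r.snapshot('top');print(*bars(s),sep='\n')
to(459,-393,250,185)"
```

```text
time: 25.55
tool_pos: [567.1, 76.9, 151.4]
tcp_rot: [180.0, -0.1, -173.9]
ft_force: [2.3, -0.0, 0.3]
finger_gap: 24.1
grip_force: 0.0
(623, -409, 11, array([90., 27.]), array([242, 147,  28,   6], dtype=int32))
(457, -387, 2, array([82., 30.]), array([294, 153,  26,   6], dtype=int32))
(601, -195, 96, array([15., 63.]), array([254, 183,   6,  14], dtype=int32))
(858, 94, 2, array([103.,  20.]), array([119, 254,  43,   8], dtype=int32))
(459, -393, 5, array([86., 27.]), array([422, 201,  15,  35], dtype=int32))
rot [-0.   0.8  1.1] d [ 162.  -455.6  -91.9]
```

```bash
echo '0 0 0 2 -6 -10 40;0 0 0 5 -16 -18 40;0 0 0.25 9 -27.6 -18 40;0 0 0.25 13 -39 -18 40;0 0 0.25 17 -50.4 -18 40;0 0 0.25 21 -61.6 -18 40;0 0 0.25 25 -72.8 -16 40;0 0 0.25 28.8 -84 -12 40' > mv.in && python3 steer.py mv.in; python3 -c "
from h import *
to(459,-393,60,185)"
```

```text
time: 26.65
tool_pos: [469.2, -358.3, 211.9]
tcp_rot: [-179.9, 0.1, -174.9]
ft_force: [0.3, -1.3, 0.4]
finger_gap: 39.8
grip_force: 0.0
rot [-0.1  0.1  0.1] d [ 13.6 -33.3 151.9]
```

Scaled: 182 mm is 36.4, 175 mm is 35.

```bash
echo '0 0 0 2.8 -6.6 0 40;0 0 0 2.8 -6.6 10 40;0 0 0 2.8 -6.6 20 40;0 0 0 2.8 -6.6 30 40;0 0 0 2.8 -6.6 35 40;0 0 0 2.8 -6.6 36.4 40;0 0 0 2.8 -6.6 36.4 40' > mv.in && python3 steer.py mv.in; python3 -c "
from h import *
to(459,-393,2,185)
s=r.snapshot('side');print(*bars(s),sep='\n')"
```

```text
time: 27.52
tool_pos: [458.5, -390.2, 29.5]
tcp_rot: [-180.0, 0.0, -174.9]
ft_force: [-0.2, -0.1, 0.0]
finger_gap: 40.1
grip_force: 0.0
rot [-0.   0.   0.1] d [-0.2 -2.9 27.5]
(457, -386, 4, array([83., 30.]), array([294, 153,  26,   6], dtype=int32))
(857, 94, 2, array([103.,  20.]), array([119, 254,  43,   8], dtype=int32))
```

Scaled: 27 mm is 5.4, 26 mm is 5.2.

```bash
echo '0 0 0 0 -0.4 3 40;0 0 0 0 -0.4 5.2 40;0 0 0 0 -0.4 5.4 40;0 0 0 0 -0.4 5.4 0;0 0 0 0 -0.4 5.4 0;0 0 0 0 -0.4 5.4 0;0 0 0 0 -0.4 5.4 0' > mv.in && python3 steer.py mv.in 50; echo '0 0 0 0 0 -10 0;0 0 0 0 0 -22 0;0 0 0 0 0 -34 0;0 0 0 0 0 -46 0;0 0 0 0 0 -46 0' > mv.in && python3 steer.py mv.in 50; python3 -c "
from h import *
w=W([[0,-75,32]])[0];to(w[0],w[1],230,186.1)"
```

```text
time: 28.45
tool_pos: [458.8, -392.2, 2.6]
tcp_rot: [-180.0, 0.0, -174.9]
ft_force: [-0.3, 0.2, 2.4]
finger_gap: 10.1
grip_force: 51.6
time: 29.08
tool_pos: [460.9, -394.3, 239.6]
tcp_rot: [-179.5, 0.4, -174.9]
ft_force: [-0.6, -0.6, -1.4]
finger_gap: 10.3
grip_force: 51.2
rot [-0.5  0.4 -1. ] d [-149.7  409.8    7. ]
```

```bash
echo '0 0 -0.25 -4.2 11.2 0 0;0 0 -0.25 -8.4 22.4 0 0;0 0 -0.25 -12.6 34 0 0;0 0 -0.25 -16.8 45.6 0 0;0 0 -0.25 -21 57.2 0 0;0 0 -0.25 -25.4 69.2 0 0;0 0 -0.25 -30 82 0 0;0 0 -0.25 -30 82 2 0' > mv.in && python3 steer.py mv.in 50;echo '0 0 0 0 0 6 0;0 0 0 0 0 14 0;0 0 0 0 0 20 0;0 0 0 0 0 24 0;0 0 0 0 0 24 0' > mv.in && python3 steer.py mv.in 50; python3 -c "
from h import *
w=W([[0,-75,32]])[0];to(w[0],w[1],34,186.1)"
```

```text
time: 30.08
tool_pos: [571.8, 33.9, 221.2]
tcp_rot: [179.9, -0.0, -173.6]
ft_force: [-0.6, -0.1, -1.9]
finger_gap: 10.3
grip_force: 51.2
time: 30.7
tool_pos: [569.8, 29.2, 99.7]
tcp_rot: [180.0, -0.3, -174.0]
ft_force: [-0.0, -0.9, -1.4]
finger_gap: 10.1
grip_force: 51.2
rot [ 0.  -0.3 -0.1] d [-4.  -2.6 65.7]
```

Scaled: 64 mm is 12.8, 63 mm is 12.6.

```bash
echo '0 0 0 -0.6 -0.4 6 0;0 0 0 -0.6 -0.4 10 0;0 0 0 -0.6 -0.4 12 0;0 0 0 -0.6 -0.4 12.6 0;0 0 0 -0.6 -0.4 12.8 0;0 0 0 -0.6 -0.4 12.8 0' > mv.in && python3 steer.py mv.in 50; python3 -c "
from h import *
w=W([[0,-75,32]])[0];to(w[0],w[1],32.5,186.1)"
```

```text
time: 31.45
tool_pos: [575.5, 28.0, 39.0]
tcp_rot: [-180.0, 0.1, -173.9]
ft_force: [-0.2, 0.6, -0.3]
finger_gap: 10.4
grip_force: 51.2
rot [-0.   0.1 -0. ] d [ 1.7 -0.8  6.5]
```

Scaled: -170 mm is -34, -110 mm is -22.

```bash
echo '0 0 0 0.2 0 1 0;0 0 0 0.2 0 1.3 0;0 0 0 0.2 0 1.3 22;0 0 0 0.2 0 1.3 24;0 0 0 0.2 0 1.3 24;0 0 0 0.2 0 -10 24;0 0 0 0.2 0 -22 24;0 0 0 0.2 0 -34 34' > mv.in && python3 steer.py mv.in 50; echo '0 0 0 4 -12 -8 34;0 0 0 8 -24 -8 34;0 0 0 12 -36 -8 34;0 0 0 16 -48 -8 34;0 0 0 16 -48 -8 34' > mv.in && python3 steer.py mv.in; python3 - <<'E'
from h import *
s=r.snapshot('side');q=r.snapshot('top');print(*bars(q),sep='\n')
a=cv2.resize(q['pixels'][70:270,80:350],(540,400));b=s['pixels'][140:440,200:460]
c=np.zeros((400,800,3),np.uint8);c[:,:540]=a;c[:300,540:]=b;cv2.imwrite('pics/e.png',c)
E
```

```text
time: 32.45
tool_pos: [573.5, 27.9, 209.8]
tcp_rot: [180.0, -0.0, -173.9]
ft_force: [-0.1, 0.2, 0.3]
finger_gap: 33.9
grip_force: 0.0
time: 33.08
tool_pos: [518.4, -222.7, 248.1]
tcp_rot: [-180.0, -0.0, -174.2]
ft_force: [-0.0, 0.8, 0.9]
finger_gap: 33.6
grip_force: 0.0
(699, -339, 153, array([33., 83.]), array([394, 113,  22,  27], dtype=int32))
(339, 31, 178, array([  9., 101.]), array([256, 244,   5,  43], dtype=int32))Traceback (most recent call last):
  File "<stdin>", line 4, in <module>
ValueError: could not broadcast input array from shape (280,260,3) into shape (300,260,3)
```

```bash
python3 - <<'E'
from h import *
s=r.snapshot('side');q=r.snapshot('top')
a=cv2.resize(q['pixels'][70:270,80:350],(540,400));b=s['pixels'][140:420,200:460]
c=np.zeros((400,800,3),np.uint8);c[:,:540]=a;c[:280,540:]=b;cv2.imwrite('pics/e.png',c)
E
```

```text
(no output)
```

View pics/e.png

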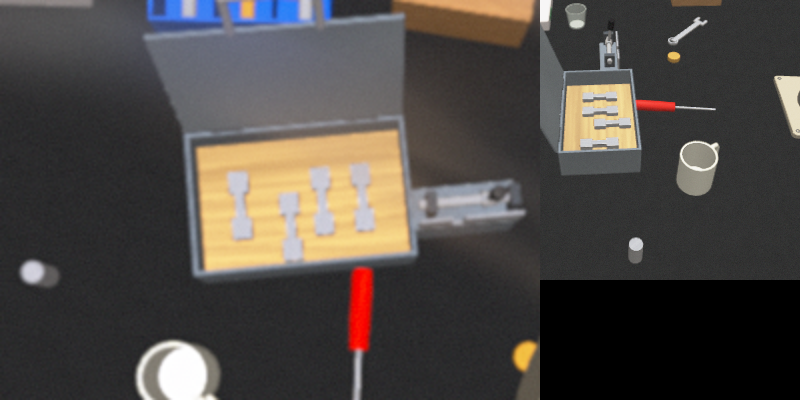

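All four bars lie flat and apart on the tray floor. One has been shifted towards the front, which fits the announced knock, and the bench is otherwise unchanged. Now the lid.

```bash
python3 -c "
from h import *
w=W([[143,0,0]])[0];print(w);to(w[0],w[1],370,96.1)"
```

```text
[708.07358405 116.77006056   0.        ]
rot [ 0. -0. 90.] d [-222.6  313.3 -121.8]
```

Scaled: 270 mm is 54, 230 mm is 46, 80 degrees is 20.

```bash
echo '0 0 2.5 0 0 -12 34;0 0 5 -2 4 -24.2 34;0 0 7.5 -7 12 -24.2 34;0 0 10 -13 20 -24.2 34;0 0 12.5 -19 29 -24.2 34;0 0 15 -25 38 -24.2 34;0 0 17.5 -32 46 -24.2 34;0 0 20 -38 54 -24.2 34' > mv.in && python3 steer.py mv.in; python3 -c "
from h import *
w=W([[143,0,0]])[0];to(w[0],w[1],370,96.1)"
```

```text
time: 34.28
tool_pos: [680.4, 73.8, 369.0]
tcp_rot: [180.0, -0.0, 105.9]
ft_force: [0.7, -0.9, 0.7]
finger_gap: 33.7
grip_force: 0.0
rot [ 0.  -0.   9.8] d [33.7 38.4 -1. ]
```

Scaled: 80 mm is 16, 60 mm is 12, 9.8 degrees is 2.45.

```bash
echo '0 0 2.45 6.8 7.6 0 34;0 0 2.45 6.8 7.6 0 34;0 0 2.45 6.8 7.6 6 34;0 0 2.45 6.8 7.6 12 34;0 0 2.45 6.8 7.6 16 34;0 0 2.45 6.8 7.6 16 34' > mv.in && python3 steer.py mv.in; python3 -c "
from h import *
w=W([[143,0,0]])[0];to(w[0],w[1],268,96.1)"
```

```text
time: 35.02
tool_pos: [705.5, 113.4, 287.0]
tcp_rot: [-179.8, -0.0, 96.4]
ft_force: [0.3, -0.3, -0.3]
finger_gap: 34.5
grip_force: 0.0
rot [-0.2 -0.   0.3] d [ 3.  3. 19.]
```

Scaled: 18 mm is 3.6, 10 mm is 2.

```bash
echo '0 0 0 0.4 0.6 2 34;0 0 0 0.4 0.6 3.6 34;0 0 0 0.4 0.6 3.6 34;0 0 0 0.4 0.6 3.6 0;0 0 0 0.4 0.6 3.6 0;0 0 0 0.4 0.6 3.6 0' > mv.in && python3 steer.py mv.in 30; python3 -c "
from h import *
state()"
```

```text
time: 35.78
tool_pos: [710.2, 114.8, 271.8]
tcp_rot: [179.9, 0.0, 96.3]
ft_force: [1.1, -1.0, 1.4]
finger_gap: 8.8
grip_force: 29.5
35.77 [710.2 114.8 271.8] [179.9   0.   96.3] [ 1.1 -1.   1.4] 8.835706146776772 29.477016627788544
```

The rows are not in the units I measure in: shifts go in units of 5 mm and turns go in units of 4 degrees. I convert before sending: -219 mm is -43.8, -197.5 mm is -39.5.

```bash
echo '0 0 0 0 -5.8 -1.2 0;0 0 0 0 -11.8 -1.6 0;0 0 0 0 -17.8 -1.2 0;0 0 0 0 -23.8 0 0;0 0 0 0 -29.4 2 0;0 0 0 0 -34.6 4.8 0;0 0 0 0 -39.5 8.4 0;0 0 0 0 -43.8 12.6 0' > mv.in && python3 steer.py mv.in 30;echo '0 0 0 0 -2.8 3.5 0;0 0 0 0 -5.2 7.2 0;0 0 0 0 -7.4 11.2 0;0 0 0 0 -9 15.5 0;0 0 0 0 -10.1 19.8 0;0 0 0 0 -10.8 24.2 0;0 0 0 0 -11 27.2 0;0 0 0 0 -11 28.6 0' > mv.in && python3 steer.py mv.in 30;echo '0 0 0 0 0 0 0;0 0 0 0 0 0 0' > mv.in && python3 steer.py mv.in 30
```

```text
time: 36.78
tool_pos: [491.7, 91.0, 208.6]
tcp_rot: [179.9, -0.0, 96.3]
ft_force: [1.5, 1.2, -1.7]
finger_gap: 8.8
grip_force: 29.8
time: 37.78
tool_pos: [438.0, 85.1, 67.7]
tcp_rot: [-180.0, -0.0, 96.3]
ft_force: [-26.8, -2.4, 41.5]
finger_gap: 8.5
grip_force: 34.7
time: 38.02
tool_pos: [437.9, 85.0, 67.7]
tcp_rot: [-180.0, 0.0, 96.3]
ft_force: [-13.1, -1.3, 25.6]
finger_gap: 8.4
grip_force: 33.5
```

Scaled: -30 mm is -6, -170 mm is -34.

```bash
echo '0 0 0 0 0 0 30;0 0 0 0 0 0 34;0 0 0 0 0 0 34;0 0 0 0 0 -10 34;0 0 0 0 0 -22 34;0 0 0 -8 -6 -34 60;0 0 0 -18 -12 -34 60;0 0 0 -18 -12 -34 60' > mv.in && python3 steer.py mv.in; python3 - <<'E'
from h import *
s=r.snapshot('side');q=r.snapshot('top')
a=cv2.resize(q['pixels'][110:260,170:350],(480,400),interpolation=cv2.INTER_CUBIC);b=cv2.resize(s['pixels'][145:265,220:300],(267,400),interpolation=cv2.INTER_CUBIC)
cv2.imwrite('pics/f.png',np.hstack([a,b]))
for y in(-225,-217): print(proj(q,W([[-30,y,151],[-30,y,165]])).round(1).tolist(),proj(s,W([[-30,y,151],[-30,y,165],[-30,y,93]])).round(1).tolist())
for n,im,rg in(("top",q,(140,190,300,350)),("side",s,(145,200,245,295))):
    g=im["pixels"][rg[0]:rg[1],rg[2]:rg[3]].max(2); v,u=np.nonzero(g<22); print(n,g.min(),len(u),np.c_[u+rg[2],v+rg[0]].tolist()[:40])
E
```

```text
time: 39.02
tool_pos: [387.5, -13.7, 236.7]
tcp_rot: [179.9, 0.1, 96.0]
ft_force: [0.5, 0.7, -0.5]
finger_gap: 59.8
grip_force: 0.0
[[330.7, 164.1], [331.9, 162.6]] [[268.1, 162.0], [268.0, 157.4], [268.4, 180.5]]
[[327.1, 164.4], [328.1, 162.9]] [[268.2, 163.8], [268.1, 159.1], [268.5, 182.3]]
top 42 0 []
side 22 0 []
```

View pics/f.png

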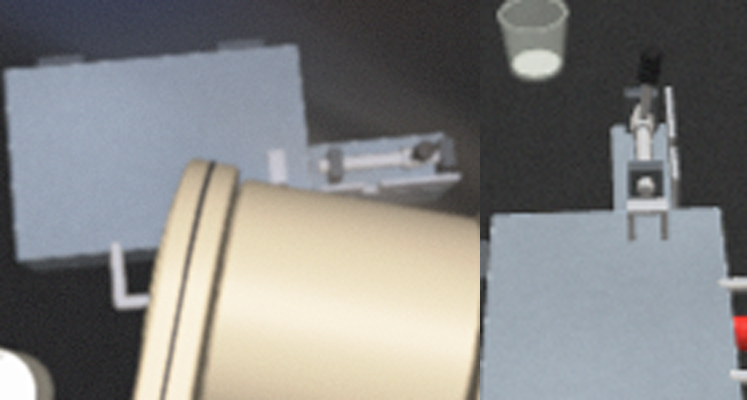

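The lid is shut. The grip shows at about (650,68) in the side crop and (430,150) in the top crop, so the bolt is near its start and the handle leans slightly forward. Next I go above the grip.

```bash
python3 -c "
from h import *
w=W([[-35,-222,0]])[0];print(w);to(w[0],w[1],235,6.1)"
```

```text
[ 554.57507199 -122.82586344    0.        ]
rot [ 0. -0. 90.] d [-128.3  154.1    0.3]
```

Scaled: 154 mm is 30.8, 140 mm is 28, 80 degrees is 20.

```bash
echo '0 0 2.5 -3 4 -2 60;0 0 5 -6 8 -2 60;0 0 7.5 -9 12 -2 60;0 0 10 -12 16 -2 60;0 0 12.5 -16 20 -2 60;0 0 15 -19 24 -2 60;0 0 17.5 -22 28 -2 60;0 0 20 -25.6 30.8 0 60' > mv.in && python3 steer.py mv.in; echo '0 0 2.5 0 0 0 60;0 0 2.5 0 0 0 60' > mv.in && python3 steer.py mv.in;python3 -c "
from h import *
w=W([[-35,-222,0]])[0];to(w[0],w[1],133,6.1)"
```

```text
time: 40.12
tool_pos: [556.5, -120.0, 234.1]
tcp_rot: [-179.9, 0.0, 16.1]
ft_force: [0.3, 0.5, 0.6]
finger_gap: 60.1
grip_force: 0.0
time: 40.38
tool_pos: [555.0, -120.0, 233.3]
tcp_rot: [-179.9, 0.1, 6.4]
ft_force: [0.4, 0.4, 0.4]
finger_gap: 60.1
grip_force: 0.0
rot [-0.1  0.1  0.3] d [ -0.5   3.  100.3]
```

```bash
echo '0 0 0 0 0.4 6 60;0 0 0 0 0.4 12 60;0 0 0 0 0.4 17 60;0 0 0 0 0.4 19.8 60;0 0 0 0 0.4 19.8 60' > mv.in && python3 steer.py mv.in 25; echo '0 0 0 0 0 0 30;0 0 0 0 0 0 20;0 0 0 0 0 0 8;0 0 0 0 0 0 8;0 0 0 0 0 0 8' > mv.in && python3 steer.py mv.in 25; python3 -c "
from h import *
w=W([[-35,-177,0]])[0];to(w[0],w[1],133,6.1)
s=r.snapshot('side');cv2.imwrite('pics/g.png',cv2.resize(s['pixels'][100:240,200:340],None,fx=4,fy=4))"
```

```text
time: 41.0
tool_pos: [554.4, -122.6, 135.0]
tcp_rot: [-179.9, 0.1, 6.4]
ft_force: [-0.5, 0.4, -0.7]
finger_gap: 60.1
grip_force: 0.0
time: 41.62
tool_pos: [555.8, -123.6, 137.5]
tcp_rot: [180.0, -0.1, 6.3]
ft_force: [-0.7, 1.6, 6.1]
finger_gap: 14.8
grip_force: 26.1
rot [ 0.  -0.1  0.2] d [ -1.  -45.9   4.5]
```

View pics/g.png

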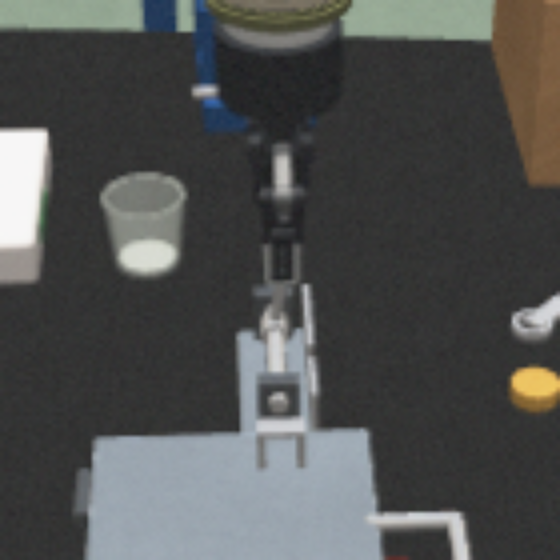

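Scaled: -40 mm is -8, -8 mm is -1.6.

```bash
echo '0 0 0 0 -1.6 0 8;0 0 0 0 -3.2 0 8;0 0 0 0 -4.8 0 8;0 0 0 0 -6.4 0 8;0 0 0 0 -7.6 0 8;0 0 0 0 -8 0 8;0 0 0 0 -8 0 8' > mv.in && python3 steer.py mv.in 40; echo '0 0 0 0 -0.4 0 8;0 0 0 0 -0.8 0 8;0 0 0 0 -0.8 0 8;0 0 0 0 -0.8 0 8' > mv.in && python3 steer.py mv.in 40
```

```text
time: 42.55
tool_pos: [551.5, -83.9, 137.5]
tcp_rot: [179.9, -0.1, 6.3]
ft_force: [0.1, -0.6, 6.8]
finger_gap: 14.6
grip_force: 39.6
time: 43.05
tool_pos: [551.3, -81.7, 137.6]
tcp_rot: [179.8, -0.1, 6.2]
ft_force: [0.7, -7.8, 4.3]
finger_gap: 14.8
grip_force: 39.6
```

Scaled: -2 mm is -0.4, -3 mm is -0.6.

```bash
echo '0 0 0 0 -0.4 0 8;0 0 0 0 -0.6 0 8;0 0 0 0 -0.6 0 8;0 0 0 0 -0.6 0 8' > mv.in && python3 steer.py mv.in 40; python3 -c "
from h import *
s=r.sense()['tool_pos'];d=W([[-30,-180,0]])[0]-s;print(d,d@[-.106,.994,0])"
```

```text
time: 43.55
tool_pos: [551.2, -81.1, 137.6]
tcp_rot: [179.6, -0.2, 6.2]
ft_force: [2.8, -17.6, 0.7]
finger_gap: 14.7
grip_force: 39.6
[   3.92356053    0.5936406  -137.60180053] 0.17418133680549103
```

Scaled: -23 mm is -4.6, 13.5 mm is 2.7.

```bash
echo '0 0 0 -2.5 0 0.48 8;0 0 0 -4.6 0 1.4 8;0 0 0 -6.6 0 2.7 8;0 0 0 -8.2 0 4.4 8' > mv.in && python3 steer.py mv.in 25; python3 -c "
from h import *
state()"
```

```text
time: 44.05
tool_pos: [511.8, -85.5, 117.8]
tcp_rot: [179.5, -0.4, 6.2]
ft_force: [0.0, -16.7, 10.4]
finger_gap: 14.4
grip_force: 41.8
44.05 [511.8 -85.5 117.8] [179.5  -0.4   6.2] [  0.  -16.7  10.4] 14.43646931988226 41.77355468273163
```

Scaled: 36 mm is 7.2, 29 mm is 5.8.

```bash
echo '0 0 0 -1.2 0 1.9 8;0 0 0 -1.8 0 3 8;0 0 0 -2 0 4 8;0 0 0 -2.4 0 5.8 8;0 0 0 -2.5 0 7.2 8;0 0 0 -2.5 0 7.4 8;0 0 0 -2.5 0 7.4 8' > mv.in && python3 steer.py mv.in 25; python3 -c "
from h import *
s=r.snapshot('side');q=r.snapshot('top');cv2.imwrite('pics/i.png',np.hstack([cv2.resize(p['pixels'][a:a+130,b:b+130],(390,390),interpolation=cv2.INTER_CUBIC) for p,a,b in((s,130,220),(q,120,240))]))"
```

```text
time: 44.92
tool_pos: [498.1, -86.9, 79.2]
tcp_rot: [179.6, -0.2, 6.2]
ft_force: [-1.9, -19.5, 8.4]
finger_gap: 14.9
grip_force: 47.9
```

View pics/i.png

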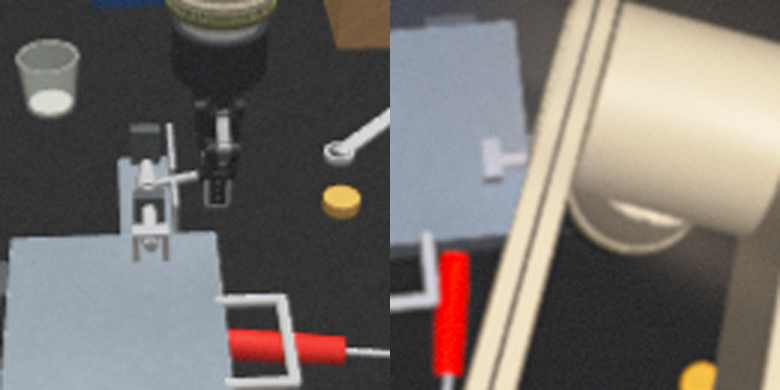

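Scaled: -40 mm is -8, -80 mm is -16.

```bash
echo '0 0 0 0 0 0 20;0 0 0 0 0 0 30;0 0 0 0 0 0 30;0 0 0 0 0 0 30;0 0 0 0 0 -8 30;0 0 0 0 0 -16 30;0 0 0 0 0 -16 0;0 0 0 0 0 -16 0' > mv.in && python3 steer.py mv.in 25; echo '0 0 0 0 0 0 0;0 0 0 0 0 0 0;0 0 0 0 0 0 0' > mv.in && python3 steer.py mv.in 25; python3 -c "
from h import *
w=W([[-90,-180,0]])[0];to(w[0],w[1],108,6.1)"
```

```text
time: 46.02
tool_pos: [496.4, -82.3, 156.6]
tcp_rot: [-180.0, 0.0, 6.3]
ft_force: [-0.5, 0.1, -0.1]
finger_gap: -0.2
grip_force: 0.0
time: 46.4
tool_pos: [496.3, -82.5, 156.4]
tcp_rot: [-180.0, 0.1, 6.3]
ft_force: [-0.4, 0.2, 0.3]
finger_gap: -0.0
grip_force: 0.0
rot [-0.   0.1  0.2] d [-1.3  4.3 48.4]
```

Scaled: 52 mm is 10.4, 50 mm is 10.

```bash
echo '0 0 0 -0.2 0.8 4 0;0 0 0 -0.2 0.8 8 0;0 0 0 -0.2 0.8 9.6 0;0 0 0 -0.2 0.8 10 0;0 0 0 -0.2 0.8 10.4 0;0 0 0 -0.2 0.8 10.4 0' > mv.in && python3 steer.py mv.in; echo '0 0 0 0 0 0.4 0;0 0 0 0 0 0.6 0;0 0 0 0 0 0.6 0' > mv.in && python3 steer.py mv.in
```

```text
time: 47.15
tool_pos: [496.6, -86.8, 105.7]
tcp_rot: [180.0, -0.1, 6.3]
ft_force: [0.1, 0.7, -0.2]
finger_gap: 0.0
grip_force: 0.0
time: 47.52
tool_pos: [496.2, -86.7, 102.1]
tcp_rot: [180.0, -0.0, 6.3]
ft_force: [-0.2, -0.8, 1.3]
finger_gap: -0.4
grip_force: 0.1
```

Scaled: 3 mm is 0.6, 2 mm is 0.4.

```bash
echo '0 0 0 0 0 0.4 0;0 0 0 0 0 0.6 0;0 0 0 0 0 0.6 0;0 0 0 0 0 0.6 0' > mv.in && python3 steer.py mv.in; echo '0 0 0 0 0 0.2 0;0 0 0 0 0 0.4 0;0 0 0 0 0 0.4 0;0 0 0 0 0 0.4 0' > mv.in && python3 steer.py mv.in
```

```text
time: 48.02
tool_pos: [496.4, -86.8, 100.2]
tcp_rot: [180.0, -0.0, 6.3]
ft_force: [-4.6, 0.3, 10.1]
finger_gap: -0.1
grip_force: 5.2
time: 48.52
tool_pos: [496.5, -87.1, 99.5]
tcp_rot: [179.9, -0.0, 6.3]
ft_force: [-11.0, 1.4, 21.4]
finger_gap: -0.2
grip_force: 10.9
```

Scaled: -300 mm is -60, -240 mm is -48.

```bash
echo '0 0 0 0 0 -4 0;0 0 0 0 0 -14 0;0 0 0 0 0 -24 0;0 0 0 0 -12 -30 0;0 0 0 0 -24 -30 0;0 0 0 0 -36 -30 0;0 0 0 0 -48 -30 0;0 0 0 0 -60 -30 0' > mv.in && python3 steer.py mv.in; echo '0 0 0 0 -12 0 0;0 0 0 0 -24 0 0;0 0 0 0 -30 0 0;0 0 0 0 -30 0 0' > mv.in && python3 steer.py mv.in; python3 -c "
from h import *
q=r.snapshot('top');s=r.snapshot('side')
cv2.imwrite('pics/j.png',np.hstack([cv2.resize(p['pixels'][a:a+h,b:b+h],(400,400),interpolation=cv2.INTER_CUBIC) for p,a,b,h in((s,130,180,200),(q,110,165,190))]));print(*bars(q),sep='\n')
print(proj(s,W([[-88,-180,93],[-80,-180,113]])),proj(q,W([[-88,-180,93]])))"
```

```text
time: 49.52
tool_pos: [462.9, 213.4, 247.2]
tcp_rot: [-180.0, -0.0, 6.3]
ft_force: [1.2, 0.6, -0.3]
finger_gap: -0.0
grip_force: 0.0
time: 50.02
tool_pos: [446.1, 362.5, 246.5]
tcp_rot: [180.0, 0.1, 6.5]
ft_force: [0.0, -1.0, -0.0]
finger_gap: -0.2
grip_force: 0.0
(339, 31, 178, array([  9., 101.]), array([256, 244,   5,  43], dtype=int32))
[[291.59015785 190.14225006]
 [288.60551586 183.91706076]] [[310.00272507 196.22999502]]
```

View pics/j.png

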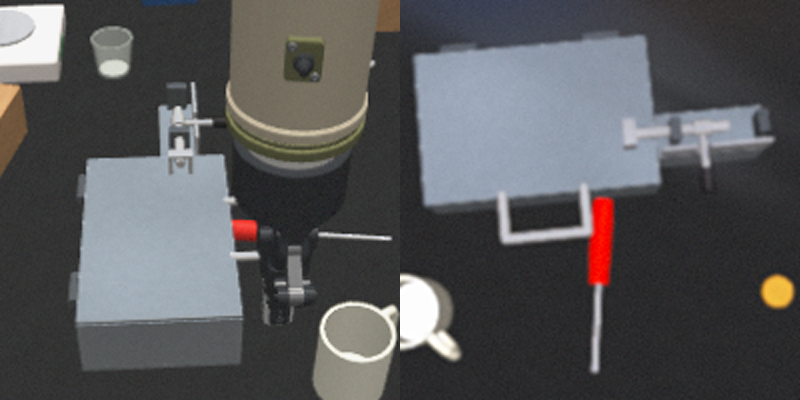

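The lid is shut and the bolt rod runs through the staple. The handle lies level in its notch (top crop, about (708,165)), and everything else is in place.

```bash
python3 -c "
from bench import r
print(r.hand_in())"
```

```text
the job is handed in; nothing more can be done
None
```

All four test bars are flat and apart in the chest, the lid is shut, the bolt is fully home with its handle turned down into the notch, the other bench items were left alone, and the job was handed in at about 50 s; no verdict came back.

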